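# Tip the parts tote onto its pouring corner and hold it

## Robot

A 6-joint arm with a two-finger parallel gripper is mounted at the origin on the work surface. World frame = base frame: x ahead of the robot, y to its left, z up, the work surface at z = 0. Lengths are in m, angles in degrees, forces in N, time in s.
With the tool pointing down it reaches from about 0.4 to 0.925 m from the base axis. Payload 3.4 kg.
Tool frame: the origin (TCP) lies at the very end of the fingers, on their centre line; the grasp point (between the pads) lies 19 mm behind it (arm.hold_point_z is the distance from the TCP to the grasp point, in m); z points along the fingers, y is the line along which they close (so a half turn about z gives the same grasp; the last joint's range is limited). The gripper opens to 85 mm and grips with 20 to 120 N. Pads are 22 mm wide; open, the fingers measure 114 mm over their backs; the gripper's body (76 mm by 85 mm) begins 54 mm behind the grasp point. The pads swing forward as they close: fully open they stand 13 mm farther back than shut.
Start: joints at [71.591, 17.578, 86.31, -0, 76.112, -4.211], TCP at [0.141, 0.557, 0.231] pointing down, gripper open.
Joint ranges: [-179.03, 179.03], [-60, 130.46], [8.19, 133.38], [-81.62, 261.62], [5.75, 156.47], [-153.77, 153.77]. Speed limits (degrees/s): [147.25, 147.25, 180, 180, 180, 180].

## Interface

Orientations are given as [roll, pitch, yaw] about the fixed x, y, z axes, in that order (R = Rz(yaw) Ry(pitch) Rx(roll)).
In Python, from rig import arm gives the robot as it stands.
- The arm moves only by the shell command python3 -m crank 'ROWS' [OPENING] [FORCE]. ROWS is a JSON object of lists of equal length, an entry for each row: "translation": the shift along the tool's x, y, z in units of 30 mm (1.0 is 30 mm), a list of three; "rot": the turn, a rotation vector about the tool's x, y, z in units of 0.12 rad (1.0 is 0.12 rad), a list of three. A call has 1 to 12 rows; each row shifts and turns the commanded pose from where the row before left it, along the tool's axes as they then stand; what a row does not reach is not made up. A row lasts 1/12 s, in which the tool goes at most 41.7 mm and 7.16 degrees, less where a joint would pass 70% of its speed; a pose out of reach is approached as far as the arm can. A call with a number of a shift or a turn outside -1 to 1 is refused whole. A call with a gripper value outside its range is refused whole. OPENING is the opening, from 0 (shut) to 1 (fully open), set as the call begins (- or left out, the last holds). The fingers move at their own pace and stop on an object; FORCE is the grip in N (left out, the last holds). Time passes only in rows, so rows that do not move let the fingers close. It gives the time, the measured TCP pose, the force, the opening and the grip force at its end, in the units of the state.
- arm.get_state(): the state, without advancing time (a new reading comes with each control period).
- arm.camera(name): name is "scene" or "side" or "wrist"; returns the picture (480x640x3 uint8, red, green, blue); there is no depth.
- arm.camera_model(name): a dict with "fx", "fy", "cx", "cy" (pixels), "R" (3x3) and "t" (3): a world point X has camera coordinates R X + t. Camera axes: x right, y down, z forward; pixel columns grow to the right and rows downward; lengths in m; the calibration is good to about 2 mm. The wrist camera is an equidistant fisheye: a pixel r from the principal point sees the ray r / f radians off the axis. A picture is of the moment at which its call begins: read the wrist's pose just before it. camera_model takes no time and is no camera call; for the wrist camera it gives the pose at the moment of the call.
- arm.hand_in(): hands the job in; it is judged then, once.
The state is a dict: "time": time; "q": joint angles; "joint_velocities": joint speeds; "joint_torque": joint torques, N m; "position": TCP position; "orientation": TCP orientation; "contact_force": force on the tool from outside, world axes, zero at the start; "wrist_torque": the same for the moment, N m; "width": finger opening in m; "gripper_force": force on a finger pad.
Only numpy, scipy, OpenCV 4.12 (cv2) and the standard library are available. Lean on these libraries where they do the work, as an engineer would, in place of code of your own. Each camera call takes 0.05 s, during which the arm holds its last target. There are 200 camera calls.

## Task

Take hold of the grey parts tote with the cut-off pouring corner (not the plain bin) and tip it up onto that corner, the foot of the corner staying about where it is on the desk mat, to around 40 degrees, so that all five tension screws slide down into that corner, and finish while still holding it tipped and still so that I can pick them out. Let no screw spill out, do not prop the tote on anything, and do not disturb the other things on the desk.

Things in the scene. Friction and masses are not known exactly. Their poses are not given: they have to be found in the camera images.
- tote: open grey plastic parts tote, 210 x 150 x 56 mm, walls and floor 4 mm, 0.22 to 0.36 kg, loose on the flat desk (the mat is a flush cover), left or right of the plain bin, turned up to 0.9 rad. Origin: centre of the underside; x along its length, y across, z up. The -x, +y corner is cut off at 45 degrees, 40 mm off each side, with a lower wall (36 mm) and a pouring lip that sticks out 12 mm
- tote_grip (a point): middle of the moulded end grip on the tote's +x end, 42 mm above the underside and 107 mm from the centre; wall and grip together are 12 mm thick, 70 mm long along y, from 22 to 56 mm high. Pinch it from above, one finger inside and one outside the tote. Axes as the tote's. The -x end has a like grip, centred at y = -20 mm; the long walls have a 10 mm thick rim, 5 mm high
- tote_spout (a point): point on the tote's inner floor, 4 mm above its underside, at the middle of the foot of the cut-off corner's wall; axes as the tote's
- tote_foot (a point): middle of the outer bottom edge of the cut-off corner, 85 mm towards -x and 55 mm towards +y from the tote's origin, on the underside: the tote tips on this straight 57 mm edge, which lies square to the 45 degree line through the corner; axes as the tote's
- screw1: polished steel tension screw for scissors, standing on its head in the tote: head 16 mm across, 5 mm thick, shank 8 mm across, 9 mm long, 12 g. Origin: centre of the head's outer face; z along the shank. It slides on the tote's floor at about 15 degrees of tilt, but may need over 30 to slide along a wall into the corner
- screw2: as screw1
- screw3: as screw1
- screw4: as screw1
- screw5: as screw1
- bin: plain rectangular grey bin with scissor blanks in it, 180 x 120 x 50 mm, no cut corner and no end grips: leave it alone. Origin: centre of the underside
- scissors1: loose scissors, 165 mm long, 8 mm thick, lying beyond the tote and bin: leave alone. Origin: under the pivot; x towards the tips
- tweezers: loose steel tweezers, 126 x 14 mm and 6 mm thick, lying between the tote and the bin: leave alone. Origin under the middle; x towards the tips
- screwdriver: loose screwdriver, 150 mm long, lying beyond the tote and bin: leave alone. Origin under its middle; x towards the tip
- oil: small standing oil bottle, 32 mm across and 85 mm high, to the left of the tote and bin: leave alone. Origin: centre of the underside
- pen_cup: black round pen cup, 72 mm across and 95 mm high, to the right of the tote and bin: leave alone. Origin: centre of the underside

How it is judged (in metres and radians):
At the end, for the whole second after the job is handed in: The fingers hold the tote, tilted 24 to 60 degrees and at rest, the foot of its cut corner within 50 mm of where it stood; all five screws rest in that corner, within 80 mm of the foot of its wall; the tote touches none of the other listed things (angle between tote's own z axis and vertical between 0.42 and 1.05 rad and distance between each of screw1, screw2, screw3, screw4, screw5 and tote_spout below 0.08 m and linear speed of each of screw1, screw2, screw3, screw4, screw5, tote below 0.03 m/s and angular speed of tote below 0.15 rad/s and distance of tote_foot from where it was at the start of the episode below 0.05 m and contact force between the fingers and tote above 0.5 N and contact force between tote and bin below 0.2 N and contact force between tote and scissors1 below 0.2 N and contact force between tote and tweezers below 0.2 N and contact force between tote and screwdriver below 0.2 N and contact force between tote and oil below 0.2 N and contact force between tote and pen_cup below 0.2 N); the arm keeps its last pose, push and grip.
It fails at once if a screw leaves the tote (distance between any of screw1, screw2, screw3, screw4, screw5 and tote above 0.15 m).
It fails at once if another thing on the desk is shifted by more than 30 mm (distance of any of bin, scissors1, tweezers, screwdriver, oil, pen_cup from where it was at the start of the episode above 0.03 m).
It also fails if it takes over 32 s, if anything falls off the work surface, if the arm or the gripper's body presses on something with over 40 N, if the wrist force passes 120 N, or if a joint passes its speed limit or range.

## Working session

There is one attempt and no reset: what is moved stays moved. The work goes in short steps, Python scripts to look and compute and a shell command to move; the robot and the scene stay as the last step left them, time stands still between calls to the robot, and variables do not carry over. Pictures are saved under pics/ and viewed, at most 10 in all, crops included, and the job is handed in when it is done.

```bash
mkdir -p pics; ls; python3 - <<'E'
from rig import arm
import cv2,json,numpy as np
for n in ["scene","side"]:
    im=arm.camera(n); cv2.imwrite(f"pics/{n}0.png",im[:,:,::-1])
    m=arm.camera_model(n); print(n,{k:np.round(np.array(v),3).tolist() for k,v in m.items()})
print(arm.get_state(), arm.hold_point_z)
E
```

```text
pics
scene {'fx': 470.951, 'fy': 470.951, 'cx': 324.329, 'cy': 245.334, 'R': [[-0.724, 0.69, -0.003], [0.445, 0.463, -0.767], [-0.528, -0.556, -0.642]], 't': [0.407, -0.221, 1.216]}
side {'fx': 584.199, 'fy': 584.199, 'cx': 322.599, 'cy': 238.705, 'R': [[-0.996, -0.082, 0.018], [-0.074, 0.751, -0.656], [0.04, -0.655, -0.754]], 't': [0.565, 0.094, 1.436]}
{'time': 0.1, 'q': array([ 7.15937260e+01,  1.76199744e+01,  8.63756822e+01,  1.09249658e-03,
        7.61111405e+01, -4.20941478e+00]), 'joint_velocities': array([-0.0315954 , -0.12572146, -0.10079654, -0.09700948,  0.0579429 ,
       -0.11376073]), 'joint_torque': array([-4.70396008e-04, -4.58532643e+01, -2.52609479e+01, -1.22058968e-04,
        5.58777610e-03,  1.26781171e-05]), 'position': array([0.14082451, 0.55684994, 0.23045791]), 'orientation': array([-1.79893569e+02, -8.89632340e-03,  1.65802869e+02]), 'contact_force': array([ 0.98053696, -0.8088174 , -0.45944895]), 'wrist_torque': array([ 0.02260336,  0.00046004, -0.07072536]), 'gripper_force': 0.0, 'width': 0.08550942746748452} 0.0187
```

View pics/scene0.png

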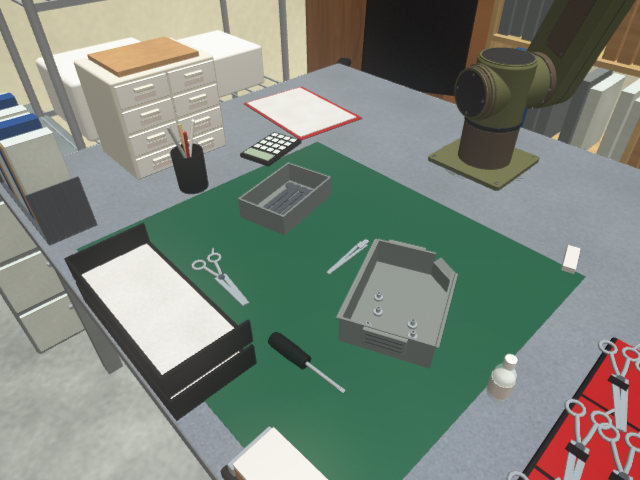

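View pics/side0.png

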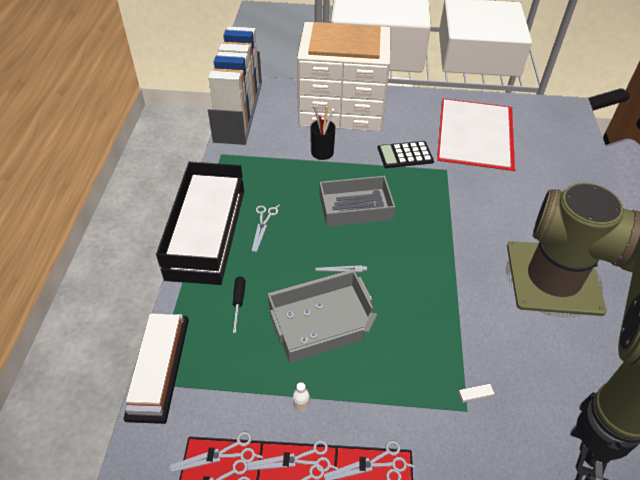

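The scene view shows the tote at about (400,300), with its cut corner at (445,275) and the +x grip ribs at (385,343). In the side view it is at (320,315), with the lip at (370,315) and the five screws near (305,320). I'll zoom in.

```bash
python3 - <<'E'
import cv2,numpy as np
a=cv2.imread("pics/scene0.png")[230:370,325:470]; b=cv2.imread("pics/side0.png")[255:370,255:390]
a=cv2.resize(a,None,fx=2.9,fy=2.9,interpolation=2)  ; b=cv2.resize(b,None,fx=2.75,fy=2.75,interpolation=2)
c=np.zeros((420,800,3),np.uint8); c[:a.shape[0],:a.shape[1]]=a[:420]; c[:b.shape[0],425:425+b.shape[1]]=b[:,:375]
cv2.imwrite("pics/z0.png",c)
E
```

```text
(no output)
```

View pics/z0.png

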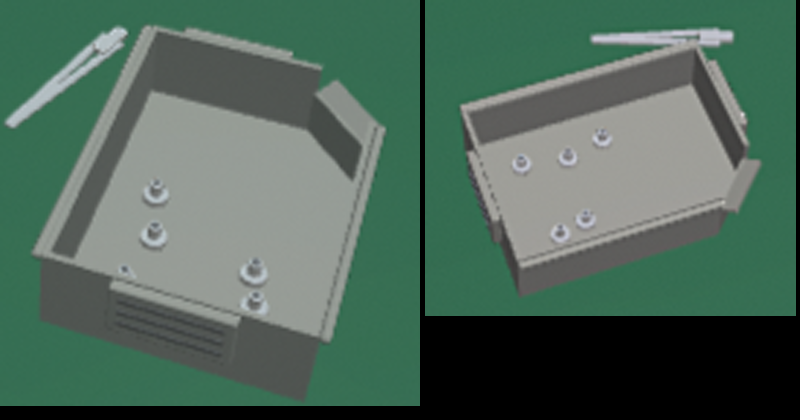

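The crops show these rim corners, with crop scale 2.9 for scene and 2.75 for side:

| Corner | Scene | Side |
|---|---|---|
| +x −y | (37,253) | (463,106) |
| −x −y | (147,28) | (698,43) |
| +x +y | (330,338) | (520,263) |

The ribbed grip is at scene (175,300) and side (485,190). The tweezers are close to the −y wall. I'll triangulate these points.

```bash
cat > h.py <<'E'
import numpy as np,cv2
from rig import arm
def ray(n,px):
    m=arm.camera_model(n);R=np.array(m["R"]);t=np.array(m["t"])
    d=R.T@np.array([(px[0]-m["cx"])/m["fx"],(px[1]-m["cy"])/m["fy"],1]);return -R.T@t,d/np.linalg.norm(d)
def tri(p,q):
    (a,u),(b,v)=ray("scene",p),ray("side",q)
    s=np.linalg.lstsq(np.c_[u,-v],b-a,rcond=None)[0]
    x,y=a+s[0]*u,b+s[1]*v;return (x+y)/2,np.linalg.norm(x-y)
def plane(n,p,z):
    c,d=ray(n,p);return c+d*(z-c[2])/d[2]
E
python3 - <<'E'
from h import *
np.set_printoptions(precision=4,suppress=True)
S=lambda x,y:(325+x/2.9,230+y/2.9); D=lambda x,y:(255+(x-425)/2.75,255+y/2.75)
for n,p,q in [("A +x-y",S(37,253),D(463,106)),("B -x-y",S(147,28),D(698,43)),("C +x+y",S(330,338),D(520,263)),
 ("Cbot",S(303,400),D(523,292)),("grip a",S(113,284),D(470,153)),("grip b",S(238,320),D(494,222))]:
    print(n,*tri(p,q))
for n,p in [("cutYbot",D(718,235)),("Cbot",D(523,292))]: print(n,plane("side",p,0))
print("Cbot sc",plane("scene",S(303,400),0),"Abot",plane("scene",S(40,320),0))
for p in [(155,190),(153,235),(125,270),(254,272),(255,303)]: print("screw",plane("scene",S(*p),.012))
for p in [(521,163),(568,157),(602,138),(560,233),(586,218)]: print("screw side",plane("side",D(*p),.012))
print("tweez side",plane("side",D(592,40),.005),plane("side",D(733,37),.005))
E
```

```text
A +x-y [0.6784 0.1516 0.0501] 0.000911906721905028
B -x-y [0.4879 0.0631 0.0467] 0.0011126192772427943
C +x+y [0.6138 0.2966 0.0546] 0.0019147620368151431
Cbot [ 0.6139  0.2896 -0.0037] 0.003304054667360919
grip a [0.6659 0.1968 0.0515] 0.001187069123638753
grip b [0.6381 0.2587 0.0524] 0.0025823024515369813
cutYbot [0.4614 0.2235 0.    ]
Cbot [0.6132 0.2898 0.    ]
Cbot sc [0.6174 0.2925 0.    ] Abot [0.6807 0.1578 0.    ]
screw [0.5672 0.1426 0.012 ]
screw [0.5955 0.166  0.012 ]
screw [0.6272 0.1727 0.012 ]
screw [0.5751 0.2246 0.012 ]
screw [0.5925 0.239  0.012 ]
screw side [0.628  0.1771 0.012 ]
screw side [0.5897 0.1675 0.012 ]
screw side [0.5631 0.1458 0.012 ]
screw side [0.5888 0.2408 0.012 ]
screw side [0.5693 0.2249 0.012 ]
tweez side [0.5813 0.0369 0.005 ] [0.4561 0.0213 0.005 ]
```

The tote's yaw is about 24.5°, its origin about (0.550, 0.181) and the grip centre about (0.6465, 0.2255). The foot is at (0.450, 0.196). I'll move to hover above the grip, then turn to yaw 114.5.

```bash
python3 -m crank '{"translation":[[-0.95,-0.33,0],[-0.95,-0.33,0],[-0.95,-0.33,0],[-0.95,-0.33,0],[-0.95,-0.33,0],[-0.95,-0.33,0],[-0.95,-0.33,0],[-0.95,-0.33,0],[-0.95,-0.33,0],[-0.95,-0.33,0]],"rot":[[0,0,0],[0,0,0],[0,0,0],[0,0,0],[0,0,0],[0,0,0],[0,0,0],[0,0,0],[0,0,0],[0,0,0]]}' 0.7 60
python3 -m crank '{"translation":[[-0.95,-0.33,0],[-0.95,-0.33,0],[-0.95,-0.33,0],[-0.95,-0.33,0],[-0.95,-0.33,0],[-0.95,-0.33,0],[-0.95,-0.33,0],[-0.95,-0.33,0],[-0.95,-0.33,0],[-0.95,-0.33,0]],"rot":[[0,0,0],[0,0,0],[0,0,0],[0,0,0],[0,0,0],[0,0,0],[0,0,0],[0,0,0],[0,0,0],[0,0,0]]}'
python3 -m crank '{"translation":[[0,0,0],[0,0,0],[0,0,0],[0,0,0],[0,0,0],[0,0,0],[0,0,0],[0,0,0],[0,0,0],[0,0,0]],"rot":[[0,0,0.93],[0,0,0.93],[0,0,0.93],[0,0,0.93],[0,0,0.93],[0,0,0.93],[0,0,0.93],[0,0,0.93],[0,0,0],[0,0,0]]}'
python3 - <<'E'
from h import *
m=arm.camera_model("wrist");print(m)
cv2.imwrite("pics/w1.png",arm.camera("wrist")[:,:,::-1]);print(arm.get_state()["q"])
E
```

```text
time: 0.93
position: [0.3939, 0.3903, 0.2309]
orientation: [-180.0, -0.0, 165.8]
contact_force: [0.8, 0.7, -0.2]
width: 0.06
gripper_force: 0.0
time: 1.77
position: [0.6458, 0.2245, 0.2306]
orientation: [-180.0, -0.1, 165.8]
contact_force: [0.1, 0.7, 0.7]
width: 0.0597
gripper_force: 0.0
time: 2.6
position: [0.6448, 0.2256, 0.2307]
orientation: [-179.9, -0.0, 114.8]
contact_force: [-0.7, 0.1, 0.4]
width: 0.0598
gripper_force: 0.0
{'fx': 371.64829954431775, 'fy': 371.64829954431775, 'cx': 318.56649123749247, 'cy': 241.21636402936193, 'R': array([[ 0.90740524,  0.42025483, -0.00126739],
       [ 0.40599399, -0.87582657,  0.26095344],
       [ 0.10855693, -0.23730507, -0.96535056]]), 't': array([-0.67946665, -0.0977923 ,  0.36106929])}
[ 1.57415549e+01  2.62938915e+01  7.22318782e+01  1.03471136e-03
  8.15238896e+01 -9.08063820e+00]
```

View pics/w1.png

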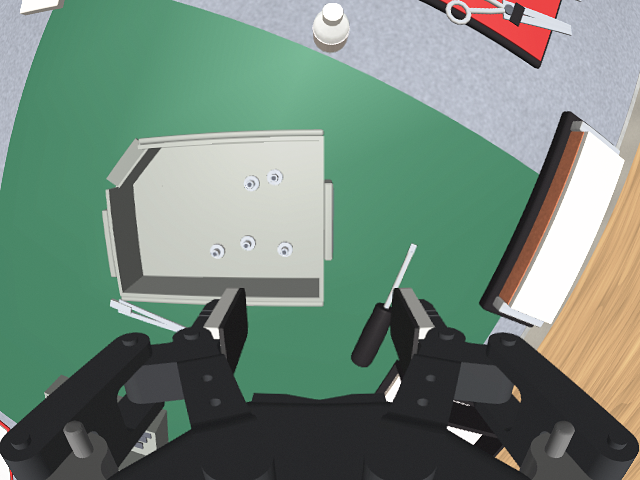

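In the wrist view, the tote fills (105–332, 130–305). The end grip's outer edge runs from (332,182) to (332,260), and the +x wall's corners are at (324,131) and (323,304). The −x grip's outer edge is at x≈104. I'll check the pose from these points.

```bash
python3 - <<'E'
from h import *
np.set_printoptions(precision=4,suppress=True)
m=arm.camera_model("wrist");R,t=m["R"],m["t"]
def w(px,z):
    d=np.array([px[0]-m["cx"],px[1]-m["cy"]]);r=np.hypot(*d);th=r/m["fx"]
    v=R.T@np.r_[d/r*np.sin(th),np.cos(th)];c=-R.T@t;return (c+v*(z-c[2])/v[2])[:2]
for n,p in dict(g1=(332,182),g2=(332,260),C=(324,131),A=(323,304),B=(121,303)).items(): print(n,w(p,.056))
g=(w((332,182),.056)+w((332,260),.056))/2; a=w((324,131),.056)-w((323,304),.056); b=w((323,304),.056)-w((121,303),.056)
ya=np.degrees(np.arctan2(a[1],a[0]))-90; yb=np.degrees(np.arctan2(b[1],b[0])); print(ya,yb,np.linalg.norm(a),np.linalg.norm(b))
y=np.radians(24.5);print("grip",g-.006*np.array([np.cos(y),np.sin(y)]))
s=arm.get_state();print(s["position"],s["orientation"])
E
```

```text
g1 [0.6412 0.26  ]
g2 [0.6711 0.1968]
C [0.6166 0.2968]
A [0.6822 0.1541]
B [0.4941 0.0605]
24.6945327950704 26.4470564432538 0.15700917292457225 0.21009203623831973
grip [0.6507 0.2259]
[0.6448 0.2256 0.2309] [-179.9511   -0.0088  114.822 ]
```

```bash
python3 -m crank '{"translation":[[0,0.13,0.5],[0,0,0.9],[0,0,0.9],[0,0,0.9],[0,0,0.9],[0,0,0.9],[0,0,0.6],[0,0,0.5],[0,0,0.4],[0,0,0.4],[0,0,0],[0,0,0]],"rot":[[0,0,0],[0,0,0],[0,0,0],[0,0,0],[0,0,0],[0,0,0],[0,0,0],[0,0,0],[0,0,0],[0,0,0],[0,0,0],[0,0,0]]}'
python3 - <<'E'
from h import *
a=arm.camera("scene")[170:370,290:490];b=arm.camera("side")[200:400,230:430]
cv2.imwrite("pics/z2.png",cv2.resize(np.hstack([a,b]),None,fx=2,fy=2,interpolation=2)[:,:,::-1])
E
```

```text
time: 3.65
position: [0.6484, 0.2273, 0.0239]
orientation: [-179.9, -0.0, 114.7]
contact_force: [-0.1, -0.4, -0.8]
width: 0.0596
gripper_force: 0.0
```

View pics/z2.png

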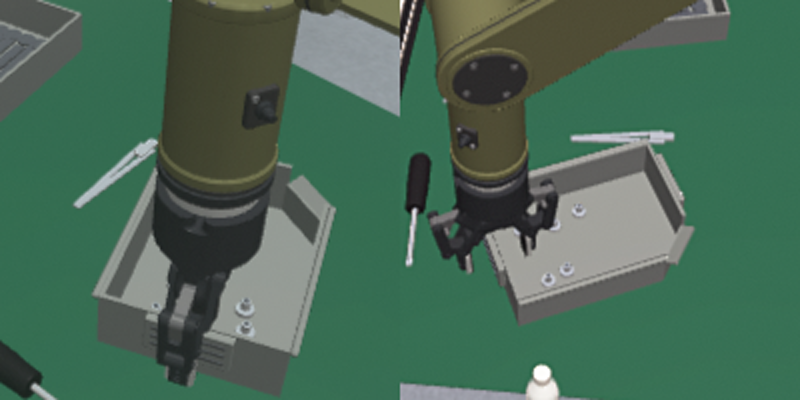

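The fingers straddle the +x grip, with the outer finger at scene (178,370) and the inner one at side (530,240), clear of the screws. Closing now.

```bash
python3 -m crank '{"translation":[[0,0,0],[0,0,0],[0,0,0],[0,0,0],[0,0,0],[0,0,0],[0,0,0],[0,0,0]],"rot":[[0,0,0],[0,0,0],[0,0,0],[0,0,0],[0,0,0],[0,0,0],[0,0,0],[0,0,0]]}' 0 90
cat > plan.py <<'E'
from h import *
from scipy.spatial.transform import Rotation as Ro
import sys
# next per-row tool-frame steps: rotate by total deg about foot edge, n rows, from the present pose
def plan(deg,n,foot,yaw=24.8,lift=0.):
    s=arm.get_state();p=s["position"];R=Ro.from_euler("xyz",s["orientation"],degrees=True)
    a=np.radians(yaw+45+180);k=np.array([np.cos(a),np.sin(a),0])
    for i in range(n):
        d=Ro.from_rotvec(k*np.radians(deg/n));p2=foot+d.apply(p-foot)+[0,0,lift/n];
        print((R.inv().apply(p2-p)/.03).round(2),(R.inv().apply(d.as_rotvec())/.12).round(3));R=d*R;p=p2
    print(p,R.as_euler("xyz",degrees=True))
E
python3 - <<'E'
from plan import *
s=arm.get_state();print(s["position"],s["orientation"],s["width"],s["gripper_force"])
y=np.radians(24.8);x=np.array([np.cos(y),np.sin(y)]);yy=np.array([-x[1],x[0]])
foot=np.r_[s["position"][:2]-.192*x+.055*yy,0];print(foot)
plan(15,9,foot)
E
```

```text
time: 4.42
position: [0.6495, 0.2275, 0.0253]
orientation: [179.9, 0.0, 114.7]
contact_force: [0.3, -1.1, 5.8]
width: 0.0108
gripper_force: 88.6
[0.64945154 0.22747785 0.02532812] [1.79891462e+02 2.49101375e-02 1.14662800e+02] 0.010812704071705757 88.59914302825928
[0.4520884  0.19687081 0.        ]
[ 0.02 -0.02 -0.17] [-0.172 -0.171 -0.   ]
[ 0.02 -0.02 -0.17] [-0.172 -0.171 -0.   ]
[ 0.02 -0.02 -0.17] [-0.172 -0.171 -0.   ]
[ 0.02 -0.02 -0.17] [-0.172 -0.171 -0.   ]
[ 0.02 -0.02 -0.17] [-0.172 -0.171 -0.   ]
[ 0.02 -0.02 -0.17] [-0.172 -0.171 -0.   ]
[ 0.02 -0.02 -0.17] [-0.172 -0.171 -0.   ]
[ 0.02 -0.02 -0.17] [-0.172 -0.171 -0.   ]
[ 0.02 -0.02 -0.17] [-0.172 -0.171 -0.   ]
[0.63771415 0.23179636 0.06966922] [169.13695271  10.54419304 113.66519332]
```

```bash
python3 -m crank '{"translation":[[0.017,-0.017,-0.17],[0.017,-0.017,-0.17],[0.017,-0.017,-0.17],[0.017,-0.017,-0.17],[0.017,-0.017,-0.17],[0.017,-0.017,-0.17],[0.017,-0.017,-0.17],[0.017,-0.017,-0.17],[0.017,-0.017,-0.17],[0,0,0],[0,0,0]],"rot":[[-0.172,-0.172,0],[-0.172,-0.172,0],[-0.172,-0.172,0],[-0.172,-0.172,0],[-0.172,-0.172,0],[-0.172,-0.172,0],[-0.172,-0.172,0],[-0.172,-0.172,0],[-0.172,-0.172,0],[0,0,0],[0,0,0]]}'
python3 - <<'E'
from h import *
print(arm.get_state()["q"])
a=arm.camera("scene")[170:370,290:490];b=arm.camera("side")[200:400,230:430]
cv2.imwrite("pics/z3.png",cv2.resize(np.hstack([a,b]),None,fx=2,fy=2,interpolation=2)[:,:,::-1])
E
```

```text
time: 5.33
position: [0.6366, 0.2316, 0.0686]
orientation: [169.3, 10.5, 113.7]
contact_force: [0.8, 0.7, -1.0]
width: 0.0106
gripper_force: 87.9
[ 21.88001775  30.01693237  94.24391636 -14.1134662   45.4511427
   6.21846882]
```

View pics/z3.png

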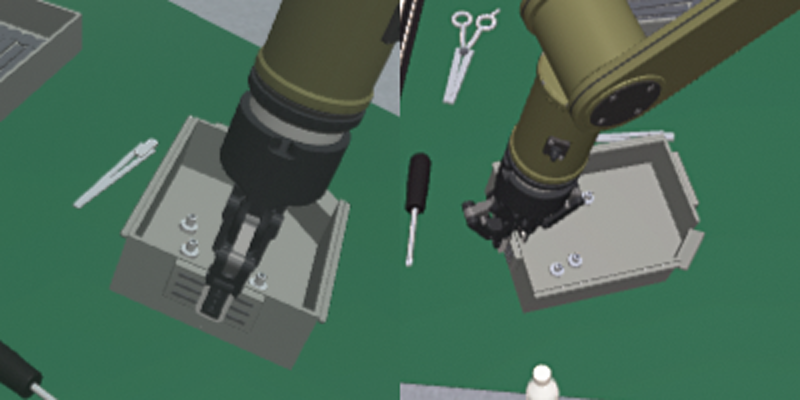

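The tote is tipped about 15° on its corner, the grip is firm and the screws are still in place. Continuing slowly.

```bash
python3 -m crank '{"translation":[[0.012,-0.012,-0.12],[0.012,-0.012,-0.12],[0.012,-0.012,-0.12],[0.012,-0.012,-0.12],[0.012,-0.012,-0.12],[0.012,-0.012,-0.12],[0.012,-0.012,-0.12],[0.012,-0.012,-0.12],[0.012,-0.012,-0.12],[0.012,-0.012,-0.12],[0.012,-0.012,-0.12],[0.012,-0.012,-0.12]],"rot":[[-0.121,-0.121,0],[-0.121,-0.121,0],[-0.121,-0.121,0],[-0.121,-0.121,0],[-0.121,-0.121,0],[-0.121,-0.121,0],[-0.121,-0.121,0],[-0.121,-0.121,0],[-0.121,-0.121,0],[-0.121,-0.121,0],[-0.121,-0.121,0],[-0.121,-0.121,0]]}'
python3 -m crank '{"translation":[[0.012,-0.012,-0.12],[0.012,-0.012,-0.12],[0.012,-0.012,-0.12],[0.012,-0.012,-0.12],[0.012,-0.012,-0.12],[0.012,-0.012,-0.12],[0.012,-0.012,-0.12],[0.012,-0.012,-0.12],[0.012,-0.012,-0.12],[0.012,-0.012,-0.12],[0.012,-0.012,-0.12],[0.012,-0.012,-0.12]],"rot":[[-0.121,-0.121,0],[-0.121,-0.121,0],[-0.121,-0.121,0],[-0.121,-0.121,0],[-0.121,-0.121,0],[-0.121,-0.121,0],[-0.121,-0.121,0],[-0.121,-0.121,0],[-0.121,-0.121,0],[-0.121,-0.121,0],[-0.121,-0.121,0],[-0.121,-0.121,0]]}'
python3 -m crank '{"translation":[[0.012,-0.012,-0.12],[0.012,-0.012,-0.12],[0,0,0],[0,0,0],[0,0,0],[0,0,0],[0,0,0],[0,0,0],[0,0,0]],"rot":[[-0.121,-0.121,0],[-0.121,-0.121,0],[0,0,0],[0,0,0],[0,0,0],[0,0,0],[0,0,0],[0,0,0],[0,0,0]]}'
python3 - <<'E'
from h import *
print(arm.get_state()["q"])
a=arm.camera("scene")[170:370,290:490];b=arm.camera("side")[200:400,230:430];c=arm.camera("wrist")
cv2.imwrite("pics/z4.png",cv2.resize(np.hstack([a,b]),None,fx=2,fy=2,interpolation=2)[:,:,::-1])
cv2.imwrite("pics/w4.png",c[:,:,::-1])
E
```

```text
time: 6.43
position: [0.6171, 0.2383, 0.106]
orientation: [158.5, 20.2, 110.7]
contact_force: [-0.6, -0.1, -1.6]
width: 0.0105
gripper_force: 88.1
time: 7.43
position: [0.5892, 0.249, 0.1374]
orientation: [146.4, 29.0, 105.6]
contact_force: [-0.0, -0.9, -3.4]
width: 0.0108
gripper_force: 87.9
time: 8.18
position: [0.5841, 0.2512, 0.1429]
orientation: [144.1, 30.4, 104.6]
contact_force: [0.4, 0.4, -2.7]
width: 0.0104
gripper_force: 88.0
[ 40.64900336  24.70121051 111.73280182 -69.74274529  41.80430776
  70.28561667]
```

View pics/z4.png

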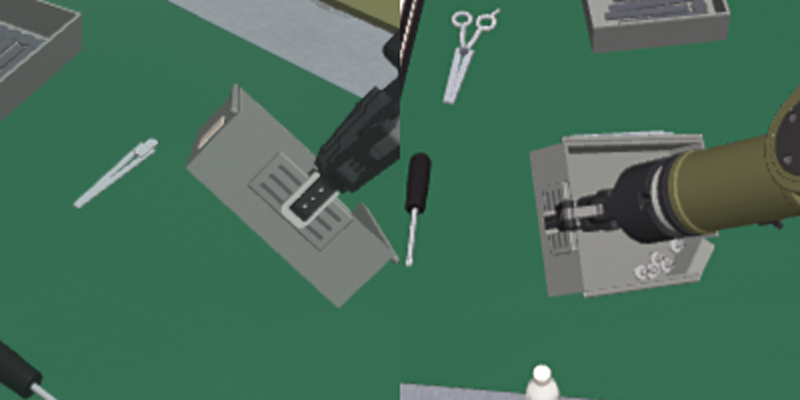

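View pics/w4.png

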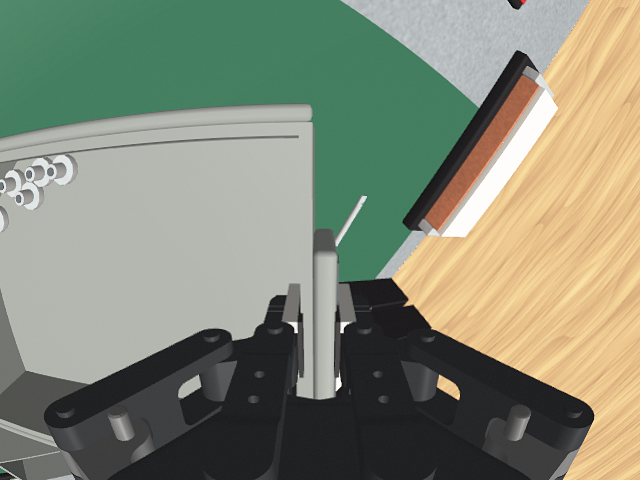

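The tote is tipped about 40° and held. In the wrist view the screws bunch near the +y wall and cut corner, at (62,170), (35,173), (27,195), (8,182) and (2,218). I'll compute their distances to the spout in the tote frame.

```bash
cat > d.py <<'E'
from h import *
from scipy.spatial.transform import Rotation as Ro
np.set_printoptions(precision=4,suppress=True)
def frame():
    s=arm.get_state()
    R0=Ro.from_euler("xyz",[179.9,0,114.7],degrees=True);p0=np.array([.6495,.2275,.0253])
    R1=Ro.from_euler("xyz",s["orientation"],degrees=True);D=R1*R0.inv()
    T0=Ro.from_euler("z",24.8,degrees=True);O=np.r_[p0[:2]-.107*T0.as_matrix()[:2,0],0]
    return D*T0, s["position"]+D.apply(O-p0)
def loc(cam,p,h):
    T,O=frame();m=arm.camera_model(cam)
    if cam=="wrist":
        d=np.array([p[0]-m["cx"],p[1]-m["cy"]]);r=np.hypot(*d);v=m["R"].T@np.r_[d/r*np.sin(r/m["fx"]),np.cos(r/m["fx"])];c=-m["R"].T@m["t"]
    else: c,v=ray(cam,p)
    c,v=T.inv().apply(c-O),T.inv().apply(v);return c+v*(h-c[2])/v[2]
SP=np.array([-.0822,.0522,.004])
E
python3 - <<'E'
from d import *
T,O=frame();print("tilt",np.degrees(np.arccos(T.as_matrix()[2,2])),"foot",O+T.apply([-.085,.055,0]))
for p in [(62,170),(35,173),(27,195),(8,182),(2,218)]:
    x=loc("wrist",p,.008);print(x,np.linalg.norm(x-SP))
for p in [(640,272),(651,268),(656,257),(667,263),(678,245)]:
    x=loc("side",(230+(p[0]-400)/2,200+p[1]/2),.008);print("side",x,np.linalg.norm(x-SP))
print("rim check wrist +x+y corner",loc("wrist",(312,106),.056),"side",loc("side",(230+(585-400)/2,200+295/2),.056))
E
```

```text
tilt 45.57199621016686 foot [0.4525 0.1964 0.0007]
[-0.0236  0.0607  0.008 ] 0.059328587213551505
[-0.0441  0.0609  0.008 ] 0.03927778226416173
[-0.0525  0.0494  0.008 ] 0.030137147011499305
[-0.0681  0.0578  0.008 ] 0.015712272826992762
[-0.0781  0.0373  0.008 ] 0.01592637892625721
side [-0.0244  0.0628  0.008 ] 0.058899041730186466
side [-0.0421  0.0601  0.008 ] 0.041051539296610685
side [-0.0524  0.0489  0.008 ] 0.030205315779446955
side [-0.0683  0.0571  0.008 ] 0.015237324358767743
side [-0.0904  0.0387  0.008 ] 0.01626266152185115
rim check wrist +x+y corner [0.105  0.0774 0.056 ] side [0.1026 0.0779 0.056 ]
```

All five screws are within 60 mm of the spout in both views. The tilt is about 45.6° and the foot is in place. The −y wall stands about 50 mm above the desk beside the tweezers. I'll check that it is at rest and hand in.

```bash
python3 -m crank '{"translation":[[0,0,0],[0,0,0],[0,0,0],[0,0,0],[0,0,0],[0,0,0]],"rot":[[0,0,0],[0,0,0],[0,0,0],[0,0,0],[0,0,0],[0,0,0]]}'
python3 - <<'E'
from h import *
a=arm.camera("side");b=cv2.imread("pics/z4.png");c=a[200:400,230:430][:,:,::-1]
o=b[::2,400::2];print("changed px",int((cv2.absdiff(cv2.resize(c,None,fx=2,fy=2,interpolation=2),np.ascontiguousarray(b[:,400:])).max(2)>40).sum()))
print(arm.hand_in())
E
```

```text
time: 8.83
position: [0.5839, 0.2514, 0.1428]
orientation: [144.1, 30.4, 104.6]
contact_force: [0.4, 0.4, -3.5]
width: 0.0111
gripper_force: 88.0
changed px 14
the job is handed in; nothing more can be done
None
```

I handed in the job with the tote held still, tipped about 45° on its pouring corner; the foot moved about 1 mm, all five screws measured within 60 mm of the foot of the corner's wall, and nothing else on the desk was seen to move.

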